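# Fetch the rear spoon from the crowded hook

## Task

The round wooden spoon hangs behind the slotted turner and the fork on the crowded hook stand. First move the turner and the fork to the empty hook stand and leave both hanging there, then take the spoon off and lower it, blade down, to the bottom of the white crock before letting go. Drop nothing, leave the crock standing in its place and do not disturb the tin and the two shakers.

Things in the scene. Friction and masses are not known exactly. Their poses are not given: they have to be found in the camera images.
- hook_full: Crowded hook stand, fixed: foot 170x90x15 mm with a 7 mm steel rod that rises at its rear and bends forward into one level hook. Origin: centre of the foot's underside. In its frame the hook runs along x at y = 0, its axis at z = 160 mm, from the post (x = +70 mm) to the open tip (x = -69 mm, robot side). Tools hang at x about -40, 0 and +40 mm: spoon always rearmost (+40).
- hook_spare: Empty hook stand, fixed: foot 170x90x15 mm with a 7 mm steel rod that rises at its rear and bends forward into one level hook. Origin: centre of the foot's underside. In its frame the hook runs along x at y = 0, its axis at z = 160 mm, from the post (x = +70 mm) to the open tip (x = -69 mm, robot side). It may be the left or the right stand.
- hook_full_tip (a point): Open end of the crowded hook, topmost point of its upturned end, 13.5 mm above the rod's axis (173.5 mm above the worktop). A hanging tool's tab centre is 16.5 mm above the rod's axis (176.5 mm above the worktop); raised 18 mm (10 to 27) from there, its hole passes freely over the tip. Axes as the stand's.
- hook_spare_tip (a point): Open end of the empty hook, topmost point of its upturned end, 13.5 mm above the rod's axis (173.5 mm above the worktop). A hanging tool's tab centre is 16.5 mm above the rod's axis (176.5 mm above the worktop); raised 18 mm (10 to 27) from there, its hole passes freely over the tip. Axes as the stand's.
- turner_tab (a point): Slotted turner, grip tab. Head 38 mm wide (own y, across the hook), 10 mm thick (own x, along the hook): solid tab 26 mm high, below it a through-hole 24 mm wide, 34 mm high, with gable roof whose ridge rests on the hook. Point: tab centre, 13 mm above that ridge and below the tool's top.
- fork_tab (a point): Fork, grip tab. Head 38 mm wide (own y, across the hook), 10 mm thick (own x, along the hook): solid tab 26 mm high, below it a through-hole 24 mm wide, 34 mm high, with gable roof whose ridge rests on the hook. Point: tab centre, 13 mm above that ridge and below the tool's top.
- spoon_tab (a point): Round spoon, grip tab. Head 38 mm wide (own y, across the hook), 10 mm thick (own x, along the hook): solid tab 26 mm high, below it a through-hole 24 mm wide, 34 mm high, with gable roof whose ridge rests on the hook. Point: tab centre, 13 mm above that ridge and below the tool's top.
- spoon_blade (a point): Centre of the spoon's round blade, 114 mm below its tab centre and 27 mm above its bottom.
- turner: Slotted turner: square blade 52x55 mm with three upright slots; beech, 154 mm long, about 60 g, hanging blade down. Origin at the bottom of its blade; z along its length to the tab, whose centre is 141 mm from the origin.
- fork: Fork: blade of three square-ended tines, 46x55 mm; beech, 154 mm long, about 60 g, hanging blade down. Origin at the bottom of its blade; z along its length to the tab, whose centre is 141 mm from the origin.
- spoon: Spoon: blade a round flat disc 54 mm across, 9 mm thick; beech, 154 mm long, about 60 g, hanging blade down. Origin at the bottom of its blade; z along its length to the tab, whose centre is 141 mm from the origin.
- crock: White ceramic utensil crock, open at the top, loose, 0.8 kg: 85 mm high, 100 mm across the rim, wall 5 mm (about 88 mm clear inside), floor 7 mm thick. Origin: centre of its underside.
- tea_tin: Bystander, not to be disturbed: round food tin 58 mm wide, 72 mm high, near the rear; above the rear of the worktop a long wall shelf hangs (underside 716 mm up, from x = 657 mm back to the wall): keep the raised arm clear of it; origin: centre of its underside.
- salt_shaker: Bystander, not to be disturbed: glass shaker with grey cap, 44 mm wide, 90 mm high; salt and pepper shaker look almost alike; origin: centre of its underside.
- pepper_shaker: Bystander, not to be disturbed: glass shaker with grey cap, 44 mm wide, 90 mm high; origin: centre of its underside.
Mind the look-alikes: they are no part of the job. What is shaped like the turner but red is not meant.

How it is judged:
On the way, in this order (a step that is already met when the one before it is completed fails the run):
1. turner and fork both hang on the spare hook (x of turner_tab in the frame of hook_spare between -0.058 and 0.069 m and y of turner_tab in the frame of hook_spare between -0.02 and 0.02 m and z of turner_tab in the frame of hook_spare between 0.168 and 0.19 m and angle between each of turner_tab, fork_tab's own z axis and vertical below 0.25 rad and x of fork_tab in the frame of hook_spare between -0.058 and 0.069 m and y of fork_tab in the frame of hook_spare between -0.02 and 0.02 m and z of fork_tab in the frame of hook_spare between 0.168 and 0.19 m), for 0.2 s.
2. the spoon stands in the crock, blade down (horizontal distance between spoon_blade and crock below 0.045 m and z of spoon_blade in the frame of crock below 0.065 m and height (world z) of spoon_tab above 0.085 m), for 0.2 s.
At the end, for the whole second after the job is handed in: Turner and fork hang still (< 0.08 m/s) by their holes on the spare hook (tab 8-30 mm over and < 20 mm beside the rod, tilt < 0.25 rad). Spoon in the crock, blade centre < 65 mm above its underside, within 45 mm of its axis, tab above 85 mm. Crock upright (0.1 rad), moved < 50 mm (all of step 1 and all of step 2 and linear speed of each of turner, fork below 0.08 m/s and angle between crock's own z axis and vertical below 0.1 rad and distance of crock from where it was at the start of the episode below 0.05 m); the robot touches nothing.
It fails at once if a tool falls or is laid on the worktop (tab centre below 60 mm) (height (world z) of any of turner_tab, fork_tab, spoon_tab below 0.06 m).
It fails at once if the spoon is dropped into the crock: let go over it with its bottom more than about 50 mm above the crock's floor (horizontal distance between spoon_blade and crock below 0.06 m and z of spoon_blade in the frame of crock above 0.085 m and contact force between spoon and the fingers below 0.02 N).
It fails at once if the crock is tipped by more than 0.35 rad (angle between crock's own z axis and vertical above 0.35 rad).
It fails at once if the tin or a shaker is shifted more than 30 mm or knocked over (distance of any of tea_tin, salt_shaker, pepper_shaker from where it was at the start of the episode above 0.03 m or angle between any of tea_tin, salt_shaker, pepper_shaker's own z axis and vertical above 0.5 rad).
It also fails if it takes over 67 s, if anything falls off the work surface, if the arm or the gripper's body presses on something with over 40 N, if the wrist force passes 120 N, or if a joint passes its speed limit or range.

## Robot

A 7-joint arm with a two-finger parallel gripper is mounted at the origin on a cart in front of the work surface, level with it; the furniture and walls round the work are solid. World frame = base frame: x ahead of the robot, y to its left, z up, the work surface at z = 0. Lengths are in m, angles in rad, forces in N, time in s.
With the tool pointing down it reaches from about 0.4 to 0.875 m from the base axis. Payload 19.3 kg.
Tool frame: the origin (TCP) lies midway between the tips of the shut fingers; the grasp point (between the pads) lies 19 mm behind it; z points along the fingers, y is the line along which they close (so a half turn about z gives the same grasp; the last joint's range is limited). The gripper opens to 85 mm and grips with 20 to 120 N. Pads are 22 mm wide; open, the fingers measure 114 mm over their backs; the gripper's body (76 mm by 85 mm) begins 54 mm behind the grasp point. The pads swing forward as they close: fully open they stand 13 mm farther back than shut.
Start: joints at [-1.224, 0.521, -0.036, 1.599, 0.021, 1.021, -0.113], TCP at [0.253, 0.571, 0.231] pointing down, gripper open.
Joint ranges: [-2.91, 2.91], [-0.3, 2.13], [-1.5, 1.42], [0.17, 2.43], [-1.26, 4.41], [0.16, 1.93], [-2.52, 2.52]. Speed limits (rad/s): [1.89, 1.89, 2.39, 2.39, 3.01, 3.01, 3.01].

## Interface

Orientations are given as [roll, pitch, yaw] about the fixed x, y, z axes, in that order (R = Rz(yaw) Ry(pitch) Rx(roll)).
In Python, from workcell import bot gives the robot as it stands.
- The arm moves only by the tool move_arm, never from a script. Its argument "moves" is a list that holds one entry, the list of rows, each a list of 7 numbers: the opening, from 0 (shut) to 1 (fully open), then the shift along the tool's x, y, z in units of 1000 mm (1.0 is 1000 mm), then the turn, a rotation vector about the tool's x, y, z in units of 2 pi rad (1.0 is 2 pi rad). A call has 1 to 5 rows; each row is the pose to reach, as a shift and turn from the pose commanded when the call began, along the tool's axes at that moment, turning the shorter way round; what a row does not reach only later rows make up. A row lasts 1/10 s, in which the tool goes at most 50 mm and 8.59 degrees, less where a joint would pass 70% of its speed; a pose out of reach is approached as far as the arm can. A call with a number of a shift or a turn outside -1 to 1 is refused whole. A call with a gripper value outside its range is refused whole. The fingers move at their own pace and stop on an object; "force" is the grip in N (left out, the last holds). Time passes only in rows, so rows that repeat a pose let the fingers close. It gives the time, the measured TCP pose, the force, the opening and the grip force at its end, in the units of the state.
- bot.observe(): the state, without advancing time (a new reading comes with each control period).
- bot.grab_frame(name): name is "scene" or "top" or "wrist"; returns the picture (400x640x3 uint8, red, green, blue); there is no depth.
- bot.camera_params(name): a dict with "vertical_fov" (degrees; the focal length in pixels is half the picture's height over the tangent of half this angle, whatever the lens; pixels are square), "cx", "cy" (the principal point, pixels), "D" ([k1, k2, p1, p2, k3] as OpenCV has them; the pictures are not rectified), "R" (3x3) and "t" (3): a world point X has camera coordinates R X + t. Camera axes: x right, y down, z forward; pixel columns grow to the right and rows downward; lengths in m; the calibration is good to about 2 mm. A picture is of the moment at which its call begins: read the wrist's pose just before it. camera_params takes no time and is no camera call; for the wrist camera it gives the pose at the moment of the call.
- bot.job_done(): hands the job in; it is judged then, once.
The state is a dict: "clock": time; "qpos": joint angles; "qd": joint speeds; "joint_efforts": joint torques, N m; "position": TCP position; "tool_rot": TCP orientation; "force": force on the tool from outside, world axes, zero at the start; "moment": the same for the moment, N m; "grip_width": finger opening in m; "finger_force": force on a finger pad.
Only numpy, scipy, OpenCV 4.12 (cv2) and the standard library are available. Lean on these libraries where they do the work, as an engineer would, in place of code of your own. Each camera call takes 0.05 s, during which the arm holds its last target. There are 200 camera calls.

## Working session

There is one attempt and no reset: what is moved stays moved. The work goes in short steps, Python scripts to look and compute and a tool call to move; the robot and the scene stay as the last step left them, time stands still between calls to the robot, and variables do not carry over. Pictures are saved under pics/ and viewed, at most 10 in all, crops included, and the job is handed in when it is done.

Besides the shell and the picture viewer there is one more tool, called after "Request:" in YAML: its name, and indented under it one key for each argument. move_arm: Moves the arm, as the interface text tells. Shifts and turns lie within -1 to 1; 1 stands for 1000 mm of shift or 2 pi rad of turn. Its arguments: {"type":"object","properties":{"moves":{"type":"array"},"force":{"type":"number"}},"required":["moves"]}

```bash
mkdir -p pics; python3 - <<'E'
from workcell import bot
import cv2,numpy as np
for n in ["scene","top"]:
    cv2.imwrite(f"pics/{n}0.png",bot.grab_frame(n)[...,::-1])
    p=bot.camera_params(n);print(n,p)
s=bot.observe();print({k:s[k] for k in("clock","position","tool_rot","grip_width","force")})
E
```

```text
scene {'vertical_fov': 42.88273950723786, 'cx': 320.2981605497572, 'cy': 200.63068020288296, 'D': array([-0.01748273,  0.        ,  0.        ,  0.        ,  0.        ]), 'R': array([[-0.96429003, -0.26464454,  0.0103927 ],
       [-0.14345427,  0.48891649, -0.86045426],
       [ 0.22263336, -0.83121834, -0.50942168]]), 't': array([0.53281987, 0.12862098, 1.53651375])}
top {'vertical_fov': 50.258705477695074, 'cx': 312.82327872328256, 'cy': 199.01866570321636, 'D': array([-0.07922845,  0.        ,  0.        ,  0.        ,  0.        ]), 'R': array([[ 8.68562662e-04, -9.99875633e-01, -1.57468959e-02],
       [-9.97244180e-01,  3.02109221e-04, -7.41886345e-02],
       [ 7.41841652e-02,  1.57679378e-02, -9.97119893e-01]]), 't': array([0.12129075, 0.53079992, 1.31087814])}
{'clock': 0.1, 'position': array([0.25292236, 0.5712259 , 0.23079858]), 'tool_rot': array([-3.14063683e+00,  7.55501683e-05,  2.72482444e+00]), 'grip_width': 0.08556635609252586, 'force': array([-0.10619122, -0.94907358, -0.07134024])}
```

View pics/scene0.png

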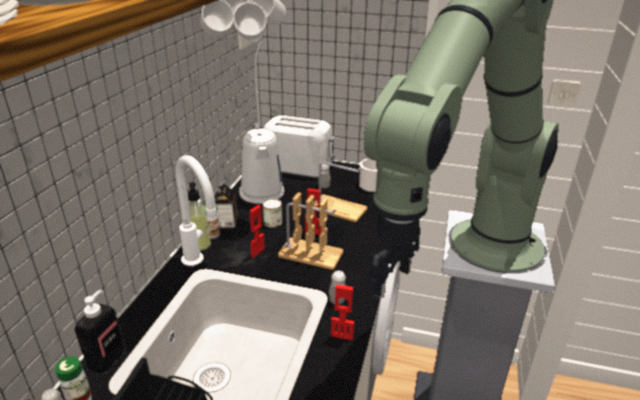

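View pics/top0.png

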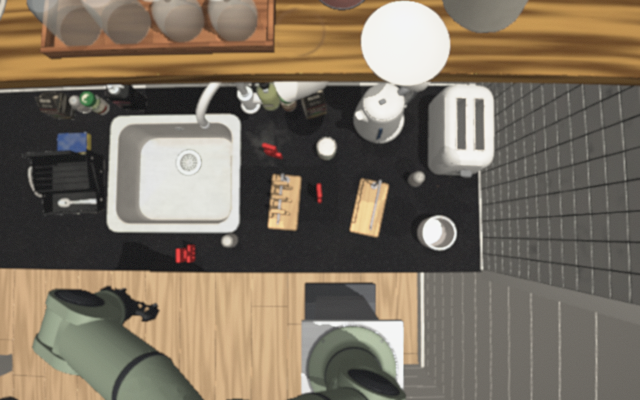

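The scene shows the crowded stand at (310,240), with red look-alikes around it. In the top view, the crowded stand is at (285,202), the spare at (370,207), the crock at (437,232), the tin at (326,148) and the shakers at (417,179) and (230,240).

```bash
python3 - <<'E'
import cv2,numpy as np
a=cv2.imread("pics/top0.png")
c=cv2.resize(a[165:255,260:460],None,fx=4,fy=4,interpolation=cv2.INTER_CUBIC)
b=cv2.imread("pics/scene0.png")
d=cv2.resize(b[180:275,240:390],None,fx=2.5,fy=2.5,interpolation=cv2.INTER_CUBIC)
m=np.zeros((600,800,3),np.uint8);m[:360]=c;m[362:362+d.shape[0],:d.shape[1]]=d[:238]
cv2.imwrite("pics/crop1.png",m)
E
```

```text
(no output)
```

View pics/crop1.png

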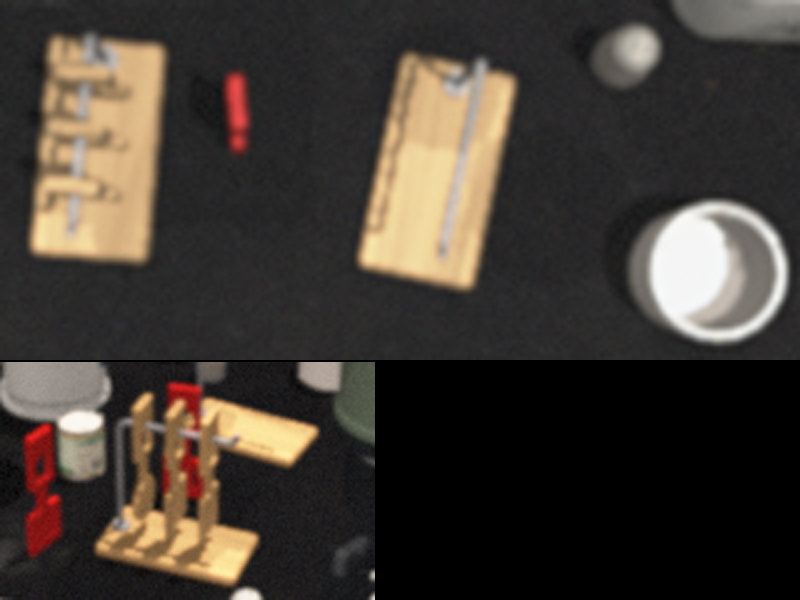

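Crop: the full foot's corners are (48,37), (165,42), (148,263), (31,255) and its hook tip is (72,232). The spare foot's corners are (401,53), (517,75), (474,290), (360,266) and its hook tip is (443,252). The crock rim centre is (717,271). The tabs are near (83,72), (75,140) and (70,186).

```bash
cat >h.py <<'E'
import cv2,numpy as np
from workcell import bot
def ray(n,px,z,p=None):
    p=p or bot.camera_params(n); f=200/np.tan(np.radians(p["vertical_fov"])/2)
    K=np.array([[f,0,p["cx"]],[0,f,p["cy"]],[0,0,1]])
    u=cv2.undistortPoints(np.array(px,float).reshape(-1,1,2),K,np.array(p["D"])).reshape(-1,2)
    d=np.c_[u,np.ones(len(u))]@p["R"]; c=-p["R"].T@p["t"]
    return c+d*((z-c[2])/d[:,2])[:,None]
def proj(n,X,p=None):
    p=p or bot.camera_params(n); f=200/np.tan(np.radians(p["vertical_fov"])/2)
    K=np.array([[f,0,p["cx"]],[0,f,p["cy"]],[0,0,1]])
    return cv2.projectPoints(np.array(X,float).reshape(-1,1,3),cv2.Rodrigues(p["R"])[0],p["t"],K,np.array(p["D"]))[0].reshape(-1,2)
E
python3 - <<'E'
from h import *
np.set_printoptions(precision=4,suppress=True)
cv=lambda L:np.array(L)/4+[260,165]-0.375
for nm,L in(("full",[(48,37),(165,42),(148,263),(31,255)]),("spare",[(401,53),(517,75),(474,290),(360,266)])):
    P=ray("top",cv(L),.015)[:,:2];c=P.mean(0);v=(P[0]+P[1]-P[2]-P[3])/2;w=(P[0]+P[3]-P[1]-P[2])/2
    print(nm,c,np.linalg.norm(v),np.linalg.norm(w),"yaw",np.arctan2(v[1],v[0]),np.arctan2(-w[0],w[1]))
    yaw=np.arctan2(v[1],v[0]);a=np.array([np.cos(yaw),np.sin(yaw)])
    print(" tip pred",c-a*.069,"pix",(proj("top",[*(c-a*.069),.173])-[260,165]+.375)*4,(proj("top",[*(c+a*.07),.163])-[260,165]+.375)*4)
    for x in(-.04,0,.04):print("  ",x,c+a*x,(proj("top",[*(c+a*x),.1895])-[260,165]+.375)*4)
print("tips",ray("top",cv([(72,232),(443,252)]),.17))
print("tabs",ray("top",cv([(83,72),(75,140),(70,186)]),.1895))
print("crock",ray("top",cv([(717,271)]),.085))
print(bot.camera_params("wrist"))
E
```

```text
full [0.5224 0.2117] 0.1731649858127793 0.09220665663322843 yaw -0.0715178806963762 -0.05550620021964484
 tip pred [0.4536 0.2166] pix [[ 71.2575 232.8022]] [[88.1792 35.159 ]]
   -0.04 [0.4825 0.2145] [[ 72.1809 189.8516]]
   0 [0.5224 0.2117] [[ 76.7539 131.4566]]
   0.04 [0.5623 0.2088] [[81.3295 73.3528]]
spare [ 0.5053 -0.0549] 0.17119803853584595 0.09173563692963227 yaw -0.20190980134731595 -0.19813829915923792
 tip pred [ 0.4377 -0.041 ] pix [[445.4924 256.1023]] [[481.8501  60.9188]]
   -0.04 [ 0.4661 -0.0468] [[456.637  214.0512]]
   0 [ 0.5053 -0.0549] [[467.8874 156.4362]]
   0.04 [ 0.5445 -0.0629] [[479.0339  99.1047]]
tips [[ 0.4542  0.2164  0.17  ]
 [ 0.4405 -0.0397  0.17  ]]
tabs [[0.5633 0.2077 0.1895]
 [0.5166 0.2128 0.1895]
 [0.4851 0.216  0.1895]]
crock [[ 0.4268 -0.2532  0.085 ]]
{'vertical_fov': 69.6745628377188, 'cx': 320.48275574788426, 'cy': 199.5146833272425, 'D': array([-0.0512,  0.    ,  0.    ,  0.    ,  0.    ]), 'R': array([[ 0.4048,  0.9144, -0.002 ],
       [ 0.8676, -0.3834,  0.3168],
       [ 0.2889, -0.13  , -0.9485]]), 't': array([-0.6243, -0.0397,  0.3813])}
```

```bash
cat >>h.py <<'E'
from scipy.spatial.transform import Rotation as Ro
def plan(start,calls):
    """start=(pos,rpy); calls: list of lists of (x,y,z,yaw); prints tool-frame rows, chained"""
    p,R=np.array(start[0]),Ro.from_euler("xyz",start[1])
    for c in calls:
        for q in c:
            T=Ro.from_euler("xyz",[np.pi,0,q[3]])
            print(np.round(R.inv().apply(np.array(q[:3])-p),4).tolist(),np.round((R.inv()*T).as_rotvec()/2/np.pi,4).tolist())
        p,R=np.array(q[:3]),T; print("-")
def now():
    s=bot.observe();return s["position"],s["tool_rot"]
E
python3 -c "
from h import *
plan(now(),[[(.36,.40,.30,3.076)],[(.462,.2165,.28,3.076)]])"
```

```text
[-0.1672, -0.1133, -0.0691] [-0.0002, -0.0, -0.0559]
-
[-0.1138, -0.1764, 0.02] [0.0, 0.0, 0.0]
-
```

Request:
move_arm:
  moves:
    - [[0.75, -0.04, -0.028, -0.03, 0, 0, -0.014], [0.75, -0.08, -0.055, -0.06, 0, 0, -0.028], [0.75, -0.12, -0.08, -0.069, 0, 0, -0.042], [0.75, -0.15, -0.1, -0.069, 0, 0, -0.0559], [0.75, -0.1672, -0.1133, -0.0691, -0.0002, 0, -0.0559]]
  force: 40

```text
clock: 0.6
position: [0.3626, 0.3967, 0.3011]
tool_rot: [3.14, 0.002, 3.075]
force: [0.2, 0.7, -0.9]
grip_width: 0.0639
finger_force: 0.0
```

Request:
move_arm:
  moves:
    - [[0.75, -0.025, -0.038, 0.005, 0, 0, 0], [0.75, -0.05, -0.078, 0.01, 0, 0, 0], [0.75, -0.078, -0.12, 0.015, 0, 0, 0], [0.75, -0.1, -0.155, 0.018, 0, 0, 0], [0.75, -0.1138, -0.1764, 0.02, 0, 0, 0]]

```text
clock: 1.1
position: [0.4631, 0.2134, 0.2799]
tool_rot: [3.141, 0.0, 3.073]
force: [0.4, 0.4, -0.2]
grip_width: 0.0643
finger_force: 0.0
```

```bash
python3 - <<'E'
from h import *
np.set_printoptions(precision=4,suppress=True)
s=bot.observe();p=bot.camera_params("wrist");im=bot.grab_frame("wrist")[...,::-1]
print(s["clock"],s["position"],s["tool_rot"],s["grip_width"],s["qpos"])
c=np.array([.5224,.2117])
for yaw in(-.06,-.0715):
  a=np.array([np.cos(yaw),np.sin(yaw)])
  print(proj("wrist",[[*(c+a*x),z] for x,z in((-.069,.1735),(-.04,.1895),(0,.1895),(.04,.1895))],p))
cv2.imwrite("pics/w1.png",im)
np.save("w1.npy",np.array([p],dtype=object),allow_pickle=True)
E
```

```text
1.1 [0.4631 0.2134 0.2799] [3.1414 0.0002 3.073 ] 0.06428731169338565 [-0.57    0.2839  0.0275  1.841  -0.0092  1.0166  0.9635]
[[321.878  189.3566]
 [322.1862 226.0925]
 [322.4704 265.6876]
 [322.7238 301.3481]]
[[322.7582 189.3543]
 [322.7083 226.0912]
 [322.4704 265.6876]
 [322.2521 301.3492]]
```

View pics/w1.png

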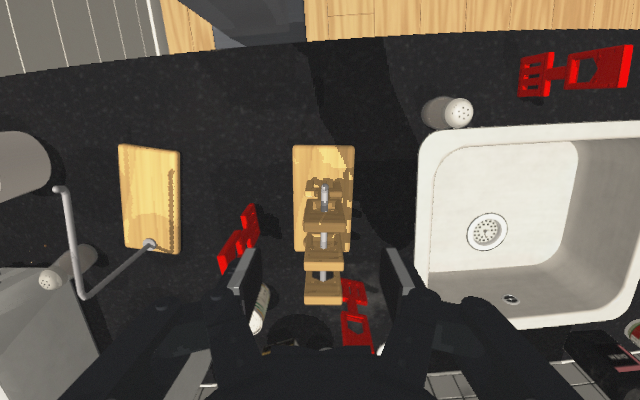

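The wrist view matches the prediction: hook tip about (324,186), tabs about (324,222), (323,260) and (322,297). I'll zoom in.

```bash
python3 - <<'E'
import cv2
a=cv2.imread("pics/w1.png")
cv2.imwrite("pics/w1c.png",cv2.resize(a[170:310,280:370],None,fx=4.2,fy=4.2,interpolation=cv2.INTER_CUBIC))
E
```

```text
(no output)
```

View pics/w1c.png

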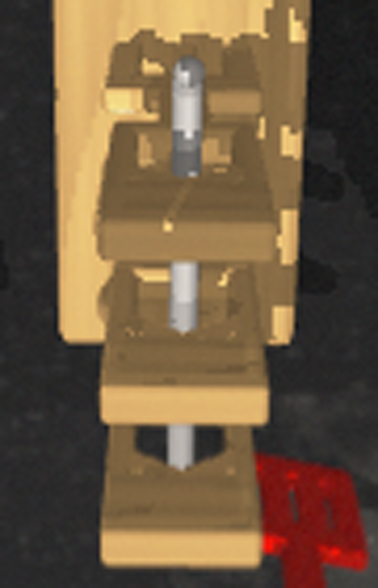

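```bash
python3 - <<'E'
from h import *
p=np.load("w1.npy",allow_pickle=True)[0]
print(ray("wrist",[(324.5,226.9),(324,266.2),(323.3,300.5)],.1895,p).round(4),ray("wrist",[(324.8,187)],.1735,p).round(4))
plan(([.462,.2165,.28],[np.pi,0,3.076]),[[(.483,.2157,.155,3.073)]])
E
```

```text
[[0.4834 0.2161 0.1895]
 [0.523  0.2131 0.1895]
 [0.5614 0.2099 0.1895]] [[0.4515 0.2186 0.1735]]
[-0.021, 0.0006, 0.125] [0.0, -0.0, 0.0005]
-
```

Request:
move_arm:
  moves:
    - [[0.75, -0.021, 0, 0.02, 0, 0, 0], [0.75, -0.021, 0, 0.06, 0, 0, 0], [0.75, -0.021, 0, 0.1, 0, 0, 0], [0.75, -0.021, 0, 0.125, 0, 0, 0], [0.75, -0.021, 0, 0.125, 0, 0, 0]]

```text
clock: 1.65
position: [0.4813, 0.2149, 0.1524]
tool_rot: [-3.14, -0.004, 3.076]
force: [0.1, -0.3, 1.0]
grip_width: 0.0639
finger_force: 0.0
```

Request:
move_arm:
  moves:
    - [[0.3, 0, 0, 0, 0, 0, 0], [0.3, 0, 0, 0, 0, 0, 0], [0.3, 0, 0, 0, 0, 0, 0], [0.3, 0, 0, 0, 0, 0, 0], [0.3, 0, 0, 0, 0, 0, 0]]

```text
clock: 2.15
position: [0.4838, 0.2155, 0.1568]
tool_rot: [3.139, 0.002, 3.076]
force: [-0.7, -3.9, 9.3]
grip_width: 0.0372
finger_force: 40.0
```

```bash
python3 - <<'E'
from h import *
p=np.load("w1.npy",allow_pickle=True)[0]
print(ray("wrist",[(59,188)],.170,p).round(4),ray("wrist",[(82,297)],.16,p).round(4))
y=3.066
a=np.array([np.cos(.2),-np.sin(.2)]);o=np.array([.5053,-.0545])
P=lambda x,z:(*(o+a*x),z,np.pi-.2)
f=np.array([np.cos(.075),-np.sin(.075)]);q=np.array([.483,.2157])
F=lambda d,z:(*(q-f*d),z,y)
plan(([.483,.2157,.155],[np.pi,0,3.073]),[[F(0,.173),F(.06,.173)],[(.418,.1,.175,3.02),P(-.09,.175)],[P(-.09,.173),P(.03,.173)],[P(.03,.152)],[P(.03,.28)]])
print(P(-.09,.175),P(.03,.173))
E
```

```text
[[ 0.4355 -0.0351  0.17  ]] [[ 0.5661 -0.0664  0.16  ]]
[0.0, 0.0, -0.018] [0.0, -0.0, 0.0011]
[0.06, 0.0004, -0.018] [0.0, -0.0, 0.0011]
-
[-0.0039, -0.1202, -0.002] [-0.0, -0.0, 0.0073]
[-0.0133, -0.2565, -0.002] [-0.0, -0.0, 0.0198]
-
[0.0, -0.0, 0.002] [0.0, 0.0, 0.0]
[-0.12, 0.0, 0.002] [0.0, 0.0, 0.0]
-
[0.0, -0.0, 0.021] [0.0, 0.0, 0.0]
-
[0.0, 0.0, -0.128] [0.0, 0.0, 0.0]
-
(np.float64(0.4170940079942882), np.float64(-0.03661976022844449), 0.175, 2.941592653589793) (np.float64(0.5347019973352373), np.float64(-0.060460079923851835), 0.173, 2.941592653589793)
```

Request:
move_arm:
  moves:
    - [[0.3, 0, 0, -0.009, 0, 0, 0], [0.3, 0, 0, -0.018, 0, 0, 0], [0.3, 0.01, 0, -0.018, 0, 0, 0], [0.3, 0.035, 0, -0.018, 0, 0, 0.001], [0.3, 0.06, 0, -0.018, 0, 0, 0.001]]

```text
clock: 2.65
position: [0.4218, 0.2194, 0.1733]
tool_rot: [3.14, 0.0, 3.069]
force: [-0.8, 0.3, -0.5]
grip_width: 0.0375
finger_force: 40.2
```

Request:
move_arm:
  moves:
    - [[0.3, 0, -0.02, -0.002, 0, 0, 0.001], [0.3, -0.001, -0.05, -0.002, 0, 0, 0.003], [0.3, -0.003, -0.085, -0.002, 0, 0, 0.005], [0.3, -0.004, -0.12, -0.002, 0, 0, 0.0075], [0.3, -0.006, -0.155, -0.002, 0, 0, 0.01]]

```text
clock: 3.15
position: [0.4171, 0.0634, 0.1752]
tool_rot: [3.14, 0.0, 3.007]
force: [1.3, -0.6, -0.8]
grip_width: 0.0371
finger_force: 40.2
```

Request:
move_arm:
  moves:
    - [[0.3, -0.002, -0.035, 0, 0, 0, 0.003], [0.3, -0.004, -0.065, 0, 0, 0, 0.006], [0.3, -0.005, -0.09, 0, 0, 0, 0.0097], [0.3, -0.0055, -0.102, 0, 0, 0, 0.0097], [0.3, -0.0055, -0.102, 0, 0, 0, 0.0097]]

```text
clock: 3.65
position: [0.4091, -0.0385, 0.1751]
tool_rot: [3.14, 0.0, 2.944]
force: [0.7, 0.0, -0.7]
grip_width: 0.0373
finger_force: 40.2
```

Request:
move_arm:
  moves:
    - [[0.3, 0, 0, 0, 0, 0, 0], [0.3, 0, 0, 0, 0, 0, 0]]

```text
clock: 3.85
position: [0.4097, -0.0365, 0.1749]
tool_rot: [3.14, 0.0, 2.947]
force: [-1.3, -0.3, -0.9]
grip_width: 0.0373
finger_force: 40.2
```

```bash
python3 - <<'E'
from h import *
np.set_printoptions(precision=4,suppress=True)
s=bot.observe();p=bot.camera_params("wrist");im=bot.grab_frame("wrist")[...,::-1]
print(s["clock"],s["position"],s["tool_rot"],s["grip_width"],s["finger_force"],s["qpos"])
cv2.imwrite("pics/w2.png",im)
np.save("w2.npy",np.array([p],dtype=object),allow_pickle=True)
a=np.array([np.cos(.2),-np.sin(.2)]);o=np.array([.5053,-.0549])
print(proj("wrist",[[*(o+a*x),z] for x,z in((-.069,.1735),(0,.16),(.065,.16))],p))
print(proj("wrist",[[*s["position"][:2],.1905+.018]],p))
cv2.imwrite("pics/w2c.png",np.vstack([cv2.resize(im[130:400,220:420],None,fx=2.2,fy=2.2,interpolation=cv2.INTER_CUBIC)]))
E
```

```text
3.85 [ 0.4097 -0.0365  0.1749] [3.1401 0.0001 2.9472] 0.03728825121210203 40.187868475914 [-0.1589  0.275   0.1247  2.1949 -0.0565  0.6741  1.3818]
[[321.1801 299.8228]
 [320.5081 365.734 ]
 [320.0559 423.7568]]
[[319.7089 297.6969]]
```

View pics/w2c.png

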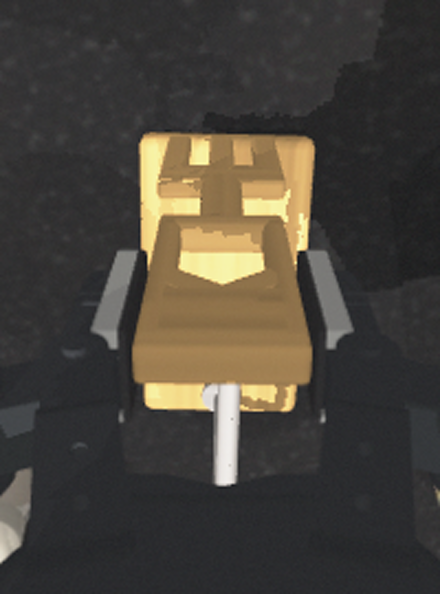

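The held fork is upright in front of the spare hook. The rod is at (323,330), about 1–2 mm to the +y side of my estimate. I'll slide it on.

```bash
cat >>h.py <<'E'
a=np.array([np.cos(.2),-np.sin(.2)]);o=np.array([.5053,-.0535])
P=lambda x,z:(*(o+a*x),z,np.pi-.2)
E
python3 - <<'E'
from h import *
plan(now(),[[P(-.095,.173),P(-.05,.173),P(.03,.173),P(.03,.155)],[P(.03,.28)]])
E
```

```text
[-0.002, 0.0024, 0.0019] [0.0002, 0.0, 0.0009]
[-0.047, 0.0021, 0.0019] [0.0002, 0.0, 0.0009]
[-0.127, 0.0016, 0.0019] [0.0002, 0.0, 0.0009]
[-0.127, 0.0016, 0.0199] [0.0002, 0.0, 0.0009]
-
[0.0, 0.0, -0.125] [0.0, 0.0, 0.0]
-
```

Request:
move_arm:
  moves:
    - [[0.3, -0.002, 0.002, 0.002, 0, 0, 0.0009], [0.3, -0.025, 0.002, 0.002, 0, 0, 0.0009], [0.3, -0.06, 0.002, 0.002, 0, 0, 0.0009], [0.3, -0.095, 0.002, 0.002, 0, 0, 0.0009], [0.3, -0.127, 0.002, 0.002, 0, 0, 0.0009]]

```text
clock: 4.4
position: [0.5364, -0.0598, 0.1726]
tool_rot: [3.14, 0.0, 2.941]
force: [0.9, 0.8, -0.7]
grip_width: 0.0378
finger_force: 40.2
```

Request:
move_arm:
  moves:
    - [[0.3, 0, 0, 0.0, 0, 0, 0], [0.3, 0, 0, 0.009, 0, 0, 0], [0.3, 0, 0, 0.017, 0, 0, 0], [0.3, 0, 0, 0.017, 0, 0, 0]]

```text
clock: 4.8
position: [0.5343, -0.0606, 0.1555]
tool_rot: [3.141, 0.001, 2.94]
force: [-0.3, -6.0, 5.9]
grip_width: 0.0373
finger_force: 42.7
```

Request:
move_arm:
  moves:
    - [[0.5, 0, 0, 0, 0, 0, 0], [0.6, 0, 0, 0, 0, 0, 0], [0.75, 0, 0, 0, 0, 0, 0], [0.75, 0, 0, 0, 0, 0, 0], [0.75, 0, 0, -0.02, 0, 0, 0]]

```text
clock: 5.3
position: [0.5335, -0.0599, 0.1743]
tool_rot: [3.141, -0.004, 2.94]
force: [-0.7, -0.2, 1.0]
grip_width: 0.0643
finger_force: 0.0
```

Request:
move_arm:
  moves:
    - [[0.75, 0, 0, -0.04, 0, 0, 0], [0.75, 0, 0, -0.08, 0, 0, 0], [0.75, 0, 0, -0.105, 0, 0, 0], [0.75, 0, 0, -0.105, 0, 0, 0]]

```text
clock: 5.7
position: [0.536, -0.0603, 0.2842]
tool_rot: [3.139, 0.005, 2.94]
force: [0.4, 0.3, -1.0]
grip_width: 0.064
finger_force: 0.0
```

```bash
python3 - <<'E'
from h import *
p=now();print(p)
plan(p,[[(.48,.10,.28,3.02)],[(.523,.2127,.28,3.066)],[(.523,.2127,.155,3.066)]])
im=bot.grab_frame("scene")[...,::-1]
cv2.imwrite("pics/s1.png",cv2.resize(im[170:280,240:400],None,fx=4,fy=4,interpolation=cv2.INTER_CUBIC))
E
```

```text
(array([ 0.53597742, -0.06033904,  0.28415254]), array([3.13910665, 0.00521125, 2.94019036]))
[0.0869, 0.1459, 0.0041] [0.0004, 0.0008, -0.0127]
-
[-0.029, 0.1171, 0.0] [0.0, 0.0, -0.0073]
-
[0.0, -0.0, 0.125] [0.0, 0.0, 0.0]
-
```

View pics/s1.png

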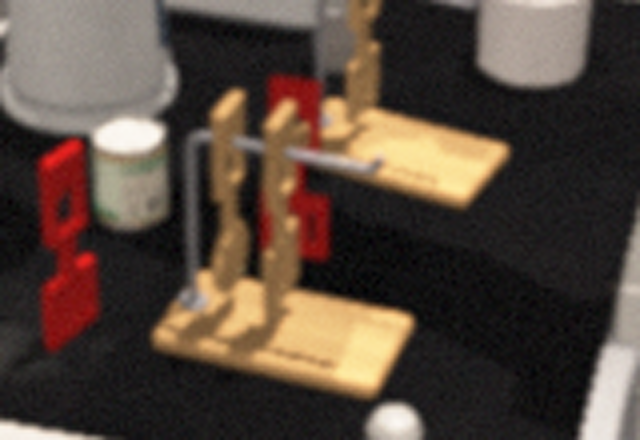

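The fork hangs on the spare hook (upper right), and the turner and spoon remain on the full hook. Next is the turner.

```bash
python3 - <<'E'
from h import *
plan(([.5345,-.060,.281],[np.pi,0,2.9406]),[[(.523,.10,.281,3.03)],[(.523,.2127,.25,3.066)],[(.523,.2127,.155,3.066)]])
E
```

```text
[0.0432, 0.1545, 0.0] [0.0, 0.0, -0.0142]
-
[0.0126, 0.112, 0.031] [0.0, 0.0, -0.0057]
-
[0.0, -0.0, 0.095] [0.0, 0.0, 0.0]
-
```

Request:
move_arm:
  moves:
    - [[0.75, 0.01, 0.035, 0, 0, 0, -0.003], [0.75, 0.02, 0.075, 0, 0, 0, -0.007], [0.75, 0.032, 0.115, 0, 0, 0, -0.01], [0.75, 0.0432, 0.1545, 0, 0, 0, -0.0142], [0.75, 0.0432, 0.1545, 0, 0, 0, -0.0142]]

```text
clock: 6.25
position: [0.5219, 0.1054, 0.2796]
tool_rot: [3.139, -0.002, 3.037]
force: [-0.1, -0.4, 0.1]
grip_width: 0.0643
finger_force: 0.0
```

Request:
move_arm:
  moves:
    - [[0.75, 0.004, 0.035, 0.01, 0, 0, -0.002], [0.75, 0.008, 0.075, 0.02, 0, 0, -0.004], [0.75, 0.0126, 0.1, 0.031, 0, 0, -0.0057], [0.75, 0.0126, 0.112, 0.031, 0, 0, -0.0057], [0.75, 0.0126, 0.112, 0.031, 0, 0, -0.0057]]

```text
clock: 6.75
position: [0.5229, 0.2134, 0.2493]
tool_rot: [3.141, -0.001, 3.067]
force: [0.3, -0.2, 0.1]
grip_width: 0.0641
finger_force: 0.0
```

Request:
move_arm:
  moves:
    - [[0.75, 0, 0, 0, 0, 0, 0], [0.75, 0, 0, 0.03, 0, 0, 0], [0.75, 0, 0, 0.065, 0, 0, 0], [0.75, 0, 0, 0.095, 0, 0, 0], [0.75, 0, 0, 0.095, 0, 0, 0]]

```text
clock: 7.25
position: [0.5221, 0.2101, 0.1526]
tool_rot: [-3.14, -0.004, 3.063]
force: [0.0, 0.1, 0.3]
grip_width: 0.064
finger_force: 0.0
```

Request:
move_arm:
  moves:
    - [[0.3, 0, 0, 0, 0, 0, 0], [0.3, 0, 0, 0, 0, 0, 0], [0.3, 0, 0, 0, 0, 0, 0], [0.3, 0, 0, 0, 0, 0, 0], [0.3, 0, 0, 0, 0, 0, 0]]

```text
clock: 7.75
position: [0.5243, 0.2123, 0.1571]
tool_rot: [3.14, 0.003, 3.065]
force: [-0.5, -3.7, 8.8]
grip_width: 0.0371
finger_force: 39.5
```

```bash
python3 - <<'E'
from h import *
plan(([.523,.2127,.155],[np.pi,0,3.066]),[[(.523-.102*.9972,.2127+.102*.0748,.173,3.066)],[(.418,.065,.173,3.0)],[P(-.095,.173)],[P(-.095,.173),P(-.025,.173),P(-.025,.156)]])
E
```

```text
[0.102, -0.0001, -0.018] [0.0, 0.0, 0.0]
-
[-0.0085, -0.1551, -0.0] [-0.0, -0.0, 0.0105]
-
[-0.0083, -0.0994, -0.0] [0.0, -0.0, 0.0093]
-
[0.0, 0.0, 0.0] [0.0, 0.0, 0.0]
[-0.07, 0.0, 0.0] [0.0, 0.0, 0.0]
[-0.07, 0.0, 0.017] [0.0, 0.0, 0.0]
-
```

Request:
move_arm:
  moves:
    - [[0.3, 0, 0, -0.009, 0, 0, 0], [0.3, 0, 0, -0.018, 0, 0, 0], [0.3, 0.03, 0, -0.018, 0, 0, 0], [0.3, 0.068, 0, -0.018, 0, 0, 0], [0.3, 0.102, 0, -0.018, 0, 0, 0]]

```text
clock: 8.25
position: [0.4204, 0.2205, 0.1742]
tool_rot: [3.14, 0.001, 3.065]
force: [0.2, 0.5, -0.8]
grip_width: 0.0378
finger_force: 40.1
```

Request:
move_arm:
  moves:
    - [[0.3, 0, -0.015, 0, 0, 0, 0.001], [0.3, -0.002, -0.05, 0, 0, 0, 0.003], [0.3, -0.004, -0.085, 0, 0, 0, 0.006], [0.3, -0.006, -0.12, 0, 0, 0, 0.008], [0.3, -0.0085, -0.1551, 0, 0, 0, 0.0105]]

```text
clock: 8.75
position: [0.4186, 0.0637, 0.174]
tool_rot: [3.14, 0.002, 2.999]
force: [0.8, 0.4, -0.4]
grip_width: 0.037
finger_force: 40.2
```

Request:
move_arm:
  moves:
    - [[0.3, -0.002, -0.035, 0, 0, 0, 0.003], [0.3, -0.005, -0.065, 0, 0, 0, 0.006], [0.3, -0.0083, -0.0994, 0, 0, 0, 0.0093], [0.3, -0.0083, -0.0994, 0, 0, 0, 0.0093], [0.3, -0.0083, -0.0994, 0, 0, 0, 0.0093]]

```text
clock: 9.25
position: [0.4129, -0.0352, 0.1737]
tool_rot: [3.14, 0.001, 2.939]
force: [0.5, -0.0, -0.4]
grip_width: 0.0374
finger_force: 40.3
```

```bash
python3 - <<'E'
from h import *
p=now();print(p)
plan(p,[[P(-.095,.173),P(-.025,.173)]])
E
```

```text
(array([ 0.41285988, -0.03517085,  0.17366734]), array([3.13988094e+00, 1.35857361e-03, 2.93914194e+00]))
[0.0008, 0.0004, 0.0007] [0.0003, 0.0002, -0.0004]
[-0.0692, 0.0006, 0.0008] [0.0003, 0.0002, -0.0004]
-
```

Request:
move_arm:
  moves:
    - [[0.3, 0, 0, 0, 0, 0, 0], [0.3, -0.02, 0, 0, 0, 0, 0], [0.3, -0.045, 0, 0, 0, 0, 0], [0.3, -0.07, 0, 0, 0, 0, 0], [0.3, -0.07, 0, 0, 0, 0, 0]]

```text
clock: 9.75
position: [0.4837, -0.0478, 0.173]
tool_rot: [3.14, 0.002, 2.943]
force: [-0.5, 0.4, -0.0]
grip_width: 0.0373
finger_force: 40.3
```

Request:
move_arm:
  moves:
    - [[0.3, 0, 0, 0.0, 0, 0, 0], [0.3, 0, 0, 0.009, 0, 0, 0], [0.3, 0, 0, 0.017, 0, 0, 0], [0.3, 0, 0, 0.017, 0, 0, 0]]

```text
clock: 10.15
position: [0.4809, -0.0486, 0.1556]
tool_rot: [3.141, 0.001, 2.941]
force: [-1.3, -3.3, 9.3]
grip_width: 0.0371
finger_force: 43.1
```

Request:
move_arm:
  moves:
    - [[0.5, 0, 0, 0, 0, 0, 0], [0.6, 0, 0, 0, 0, 0, 0], [0.75, 0, 0, 0, 0, 0, 0], [0.75, 0, 0, 0, 0, 0, 0], [0.75, 0, 0, -0.02, 0, 0, 0]]

```text
clock: 10.65
position: [0.4798, -0.0484, 0.1745]
tool_rot: [3.141, -0.003, 2.941]
force: [0.9, 0.7, -0.0]
grip_width: 0.0639
finger_force: 0.0
```

Request:
move_arm:
  moves:
    - [[0.75, 0, 0, -0.04, 0, 0, 0], [0.75, 0, 0, -0.08, 0, 0, 0], [0.75, 0, 0, -0.105, 0, 0, 0], [0.75, 0, 0, -0.105, 0, 0, 0], [0.75, 0, 0, -0.105, 0, 0, 0]]

```text
clock: 11.15
position: [0.4809, -0.0485, 0.2808]
tool_rot: [3.14, 0.001, 2.941]
force: [-0.8, -0.1, -0.8]
grip_width: 0.064
finger_force: 0.0
```

```bash
python3 - <<'E'
from h import *
p=now();print(p)
plan(p,[[(.54,.08,.281,3.02)],[(.5615,.2095,.25,3.066)]])
im=bot.grab_frame("scene")[...,::-1]
cv2.imwrite("pics/s2.png",cv2.resize(im[130:280,240:440],None,fx=4,fy=4,interpolation=cv2.INTER_CUBIC))
E
```

```text
(array([ 0.48090161, -0.04852846,  0.28082486]), array([3.14013467e+00, 6.04205691e-04, 2.94108027e+00]))
[-0.0323, 0.1377, 0.0] [0.0002, 0.0001, -0.0126]
-
[-0.0056, 0.1312, 0.031] [0.0, 0.0, -0.0073]
-
```

View pics/s2.png

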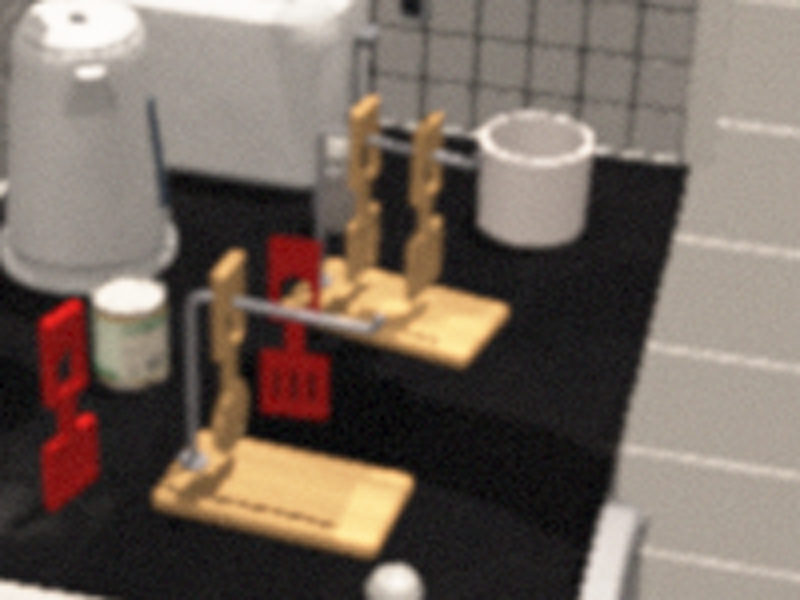

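Both tools hang on the spare hook, and the spoon is alone on the full hook. The crock rim centre is at crop (536,141).

Request:
move_arm:
  moves:
    - [[0.75, -0.008, 0.035, 0, 0, 0, -0.003], [0.75, -0.016, 0.07, 0, 0, 0, -0.006], [0.75, -0.025, 0.105, 0, 0, 0, -0.009], [0.75, -0.0323, 0.1377, 0, 0, 0, -0.0126], [0.75, -0.0323, 0.1377, 0, 0, 0, -0.0126]]

```text
clock: 11.7
position: [0.5404, 0.0843, 0.2791]
tool_rot: [3.14, -0.002, 3.026]
force: [-0.0, -1.0, -0.9]
grip_width: 0.0643
finger_force: 0.0
```

Request:
move_arm:
  moves:
    - [[0.75, -0.002, 0.035, 0.01, 0, 0, -0.002], [0.75, -0.004, 0.075, 0.02, 0, 0, -0.004], [0.75, -0.0056, 0.11, 0.031, 0, 0, -0.0073], [0.75, -0.0056, 0.1312, 0.031, 0, 0, -0.0073], [0.75, -0.0056, 0.1312, 0.031, 0, 0, -0.0073]]

```text
clock: 12.2
position: [0.5605, 0.2123, 0.2481]
tool_rot: [3.141, -0.003, 3.07]
force: [-0.2, -0.9, -1.1]
grip_width: 0.0644
finger_force: 0.0
```

Request:
move_arm:
  moves:
    - [[0.75, 0, 0, 0, 0, 0, 0], [0.75, 0, 0, 0.03, 0, 0, 0], [0.75, 0, 0, 0.065, 0, 0, 0], [0.75, 0, 0, 0.095, 0, 0, 0], [0.75, 0, 0, 0.095, 0, 0, 0]]

```text
clock: 12.7
position: [0.5597, 0.2073, 0.1518]
tool_rot: [-3.139, -0.005, 3.064]
force: [0.6, -0.5, -0.5]
grip_width: 0.0639
finger_force: 0.0
```

Request:
move_arm:
  moves:
    - [[0.3, 0, 0, 0, 0, 0, 0], [0.3, 0, 0, 0, 0, 0, 0], [0.3, 0, 0, 0, 0, 0, 0], [0.3, 0, 0, 0, 0, 0, 0], [0.3, 0, 0, 0, 0, 0, 0]]

```text
clock: 13.2
position: [0.5624, 0.2092, 0.1569]
tool_rot: [3.14, 0.002, 3.065]
force: [-0.4, -3.9, 8.6]
grip_width: 0.037
finger_force: 39.7
```

```bash
python3 - <<'E'
from h import *
print(ray("scene",[(240+536/4-.4,130+141/4-.4)],.085))
print(now())
c=.14
plan(([.5615,.2095,.155],[np.pi,0,3.066]),[[(.5615-c*.9972,.2095+c*.0748,.173,3.066)],[(.418,.17,.25,3.066)],[(.418,-.04,.25,2.95)],[(.427,-.253,.25,2.85)],[(.427,-.253,.13,2.85)]])
E
```

```text
[[ 0.42636588 -0.24606985  0.085     ]]
(array([0.56240987, 0.20915331, 0.15694903]), array([3.13987998e+00, 2.47793708e-03, 3.06528845e+00]))
[0.14, -0.0001, -0.018] [0.0, 0.0, 0.0]
-
[0.0001, -0.0501, -0.077] [0.0, 0.0, 0.0]
-
[-0.0159, -0.2094, -0.0] [-0.0, -0.0, 0.0185]
-
[-0.0494, -0.2074, -0.0] [0.0, -0.0, 0.0159]
-
[0.0, -0.0, 0.12] [0.0, 0.0, 0.0]
-
```

Request:
move_arm:
  moves:
    - [[0.3, 0, 0, -0.009, 0, 0, 0], [0.3, 0, 0, -0.018, 0, 0, 0], [0.3, 0.04, 0, -0.018, 0, 0, 0], [0.3, 0.085, 0, -0.018, 0, 0, 0], [0.3, 0.12, 0, -0.018, 0, 0, 0]]

```text
clock: 13.7
position: [0.4399, 0.2189, 0.1741]
tool_rot: [3.14, 0.001, 3.066]
force: [-0.3, 1.3, -0.8]
grip_width: 0.0371
finger_force: 40.1
```

Request:
move_arm:
  moves:
    - [[0.3, 0.02, 0, 0, 0, 0, 0], [0.3, 0.02, -0.01, -0.02, 0, 0, 0], [0.3, 0.02, -0.025, -0.05, 0, 0, 0], [0.3, 0.02, -0.05, -0.077, 0, 0, 0], [0.3, 0.02, -0.05, -0.077, 0, 0, 0]]

```text
clock: 14.2
position: [0.4194, 0.1684, 0.254]
tool_rot: [3.138, 0.005, 3.063]
force: [1.0, 0.5, -1.8]
grip_width: 0.0374
finger_force: 40.3
```

Request:
move_arm:
  moves:
    - [[0.3, -0.003, -0.04, 0, 0, 0, 0.003], [0.3, -0.006, -0.08, 0, 0, 0, 0.007], [0.3, -0.009, -0.12, 0, 0, 0, 0.01], [0.3, -0.012, -0.165, 0, 0, 0, 0.014], [0.3, -0.0159, -0.2094, 0, 0, 0, 0.0185]]

```text
clock: 14.7
position: [0.4181, -0.041, 0.2503]
tool_rot: [3.14, 0.001, 2.949]
force: [-0.1, -0.3, -0.9]
grip_width: 0.0371
finger_force: 40.3
```

Request:
move_arm:
  moves:
    - [[0.3, -0.01, -0.045, 0, 0, 0, 0.003], [0.3, -0.02, -0.09, 0, 0, 0, 0.006], [0.3, -0.03, -0.135, 0, 0, 0, 0.01], [0.3, -0.04, -0.175, 0, 0, 0, 0.014], [0.3, -0.049, -0.2054, 0, 0, 0, 0.0159]]

```text
clock: 15.2
position: [0.4271, -0.253, 0.2499]
tool_rot: [3.141, 0.001, 2.848]
force: [0.9, -0.0, 0.1]
grip_width: 0.0375
finger_force: 40.3
```

Request:
move_arm:
  moves:
    - [[0.3, 0, 0, 0, 0, 0, 0], [0.3, 0, 0, 0, 0, 0, 0]]

```text
clock: 15.4
position: [0.4272, -0.2507, 0.2495]
tool_rot: [3.14, -0.0, 2.849]
force: [-0.6, 0.9, -0.5]
grip_width: 0.0377
finger_force: 40.4
```

```bash
python3 - <<'E'
from h import *
s=bot.observe();print(now(),s["grip_width"],s["finger_force"])
p=bot.camera_params("wrist")
im=bot.grab_frame("wrist")[...,::-1];t=bot.grab_frame("top")[...,::-1]
np.save("w3.npy",np.array([p],dtype=object),allow_pickle=True)
f=lambda i:cv2.resize(i,(400,250))
A=cv2.resize(im[60:360,170:470],(400,400));B=cv2.resize(t[150:270,380:500],(400,400))
cv2.imwrite("pics/w3.png",np.hstack([A,B]))
E
```

```text
(array([ 0.4271961 , -0.25069043,  0.2495148 ]), array([ 3.14017403e+00, -3.07033128e-04,  2.84906228e+00])) 0.03770354991556504 40.374620854854584
```

View pics/w3.png

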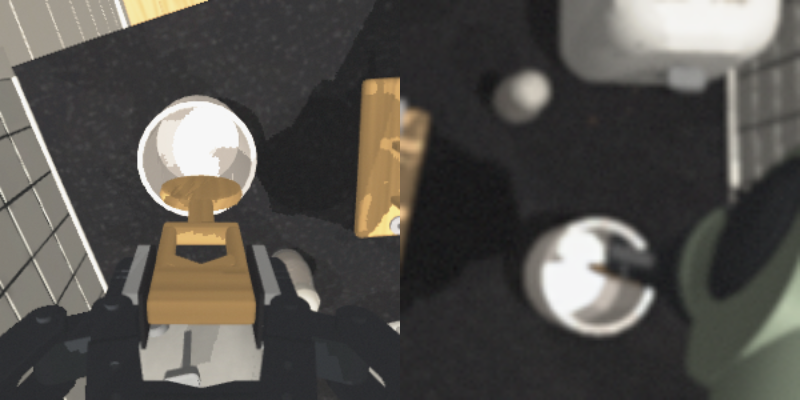

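The spoon is held upright over the crock. In the wrist crop the rim centre is (198,158) and the blade is at (202,193).

```bash
python3 - <<'E'
from h import *
p=np.load("w3.npy",allow_pickle=True)[0]
print(ray("wrist",[(318.3,178.5)],.085,p), ray("wrist",[(170+202*.75,60+193*.75)],.2495+.0215-.114,p))
E
```

```text
[[ 0.42164251 -0.25119465  0.085     ]] [[ 0.42747388 -0.24956595  0.157     ]]
```

Request:
move_arm:
  moves:
    - [[0.3, 0.003, 0, 0.02, 0, 0, 0], [0.3, 0.003, 0, 0.045, 0, 0, 0], [0.3, 0.003, 0, 0.07, 0, 0, 0], [0.3, 0.003, 0, 0.095, 0, 0, 0], [0.3, 0.003, 0, 0.116, 0, 0, 0]]

```text
clock: 16.0
position: [0.4245, -0.2484, 0.1327]
tool_rot: [3.14, -0.0, 2.852]
force: [0.9, 0.1, -0.7]
grip_width: 0.0376
finger_force: 40.4
```

Request:
move_arm:
  moves:
    - [[0.3, 0, 0, 0.002, 0, 0, 0], [0.3, 0, 0, 0.004, 0, 0, 0], [0.3, 0, 0, 0.006, 0, 0, 0], [0.3, 0, 0, 0.006, 0, 0, 0]]

```text
clock: 16.4
position: [0.4247, -0.2497, 0.1283]
tool_rot: [3.14, 0.001, 2.85]
force: [0.2, -0.1, 0.6]
grip_width: 0.0374
finger_force: 40.4
```

Request:
move_arm:
  moves:
    - [[0.3, 0, 0, 0.001, 0, 0, 0], [0.3, 0, 0, 0.002, 0, 0, 0], [0.3, 0, 0, 0.002, 0, 0, 0]]

```text
clock: 16.7
position: [0.4253, -0.2502, 0.127]
tool_rot: [3.14, 0.003, 2.85]
force: [-1.9, 2.0, 21.0]
grip_width: 0.0374
finger_force: 42.9
```

Request:
move_arm:
  moves:
    - [[0.5, 0, 0, 0, 0, 0, 0], [0.6, 0, 0, 0, 0, 0, 0], [0.75, 0, 0, 0, 0, 0, 0], [0.75, 0, 0, 0, 0, 0, 0], [0.75, 0, 0, 0, 0, 0, 0]]

```text
clock: 17.2
position: [0.4242, -0.2498, 0.1256]
tool_rot: [3.14, -0.0, 2.85]
force: [0.3, 0.7, 0.1]
grip_width: 0.0638
finger_force: 0.0
```

Request:
move_arm:
  moves:
    - [[0.75, 0, 0, -0.02, 0, 0, 0], [0.75, 0, 0, -0.05, 0, 0, 0], [0.75, 0, 0, -0.09, 0, 0, 0], [0.75, 0, 0, -0.13, 0, 0, 0], [0.75, 0, 0, -0.15, 0, 0, 0]]

```text
clock: 17.7
position: [0.4247, -0.2504, 0.2787]
tool_rot: [3.141, 0.003, 2.849]
force: [0.0, -0.4, -0.4]
grip_width: 0.0643
finger_force: 0.0
```

Request:
move_arm:
  moves:
    - [[0.75, 0, 0, 0, 0, 0, 0], [0.75, 0, 0, 0, 0, 0, 0], [0.75, 0, 0, 0, 0, 0, 0]]

```text
clock: 18.0
position: [0.4238, -0.2497, 0.2747]
tool_rot: [3.14, -0.002, 2.85]
force: [-0.3, 0.1, -0.8]
grip_width: 0.0636
finger_force: 0.0
```

```bash
python3 - <<'E'
from h import *
im=bot.grab_frame("scene")[...,::-1];w=bot.grab_frame("wrist")[...,::-1]
A=cv2.resize(im[130:280,270:420],(400,400));B=cv2.resize(w[40:360,160:480],(400,400))
cv2.imwrite("pics/end.png",np.hstack([A,B]))
E
```

```text
(no output)
```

View pics/end.png

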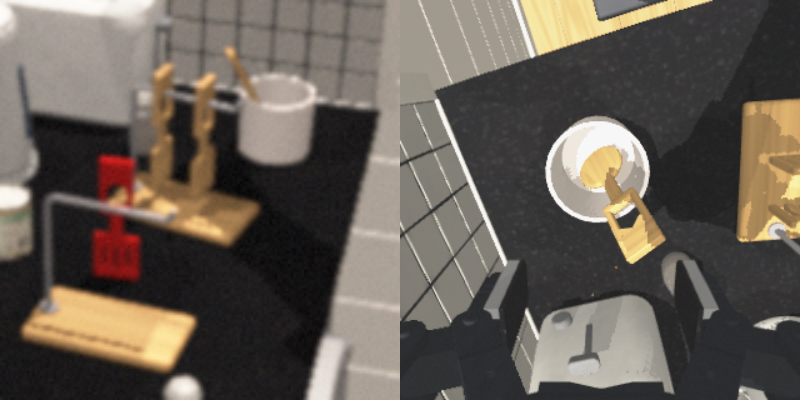

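The spoon leans in the crock with its blade at the bottom. Both tools hang on the spare hook and the gripper is clear.

```bash
python3 -c "
from workcell import bot
print(bot.job_done())"
```

```text
the job is handed in; nothing more can be done
None
```

I handed the job in at about 18 s: the turner and fork hang on the spare hook and the spoon stands blade down in the crock. My last pictures show the crock still upright and nothing dropped; I was not shown the judge's verdict.

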